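Close a sample vial in the bench capping press

ROBOT

A 6-joint arm with a two-finger parallel gripper is mounted at the origin on the work surface. World frame = base frame: x ahead of the robot, y to its left, z up, the work surface at z = 0. Lengths are in mm, angles in rad, forces in N, time in s.
With the tool pointing down it reaches from about 350 to 875 mm from the base axis. Payload 4.2 kg.
Tool frame: the origin (TCP) lies on the mounting face of the last link; the fingertips stand 173 mm ahead of it and the grasp point (between the pads) lies 155 mm ahead of it; z points along the fingers, y is the direction in which the jaws open and shut (so a half turn about z gives the same grasp; the last joint's range is limited). The gripper opens to 85 mm and grips with 20 to 120 N. Pads are 22 mm wide; open, the fingers measure 114 mm over their backs; the gripper's body (76 mm by 85 mm) begins 54 mm behind the grasp point. The pads swing forward as they close: fully open they stand 13 mm farther back than shut.
Start: joints at [-0.871, 0.385, 0.008, 0, -1.194, -0.259], TCP at [266.677, -565.229, 404.712] pointing down, gripper open.
Joint ranges: [-3.14, 3.14], [-1.21, 2.06], [-1.07, 1.41], [-3.16, 2.05], [-2.99, -0.16], [-3.1, 3.1]. Speed limits (rad/s): [2.79, 2.79, 3.14, 3.14, 3.14, 3.14].

INTERFACE

Orientations are given as a unit quaternion [x, y, z, w].
In Python, from bench import arm gives the robot as it stands. The module is installed in compiled form; this text tells all that it offers.
- The arm moves only by the tool play_rows, never from a script. Its argument "moves" is a list of rows, each a list of 3 entries, a list of its own where there are three numbers: the shift along the world's x, y, z in units of 30 cm (1.0 is 30 cm), then the turn about the world's z in units of 30 degrees (1.0 is 30 degrees), then the gripper's target within -1 to 1 (shut at 1, half-way at 0, fully open at -1). In form: [[[x, y, z], turn, jaw], ...]. A call has 1 to 12 rows; each row is the pose to reach, as a shift and turn from the pose measured when the call began; what a row does not reach only later rows make up. A row lasts 1/8 s, in which the tool goes at most 62.5 mm and 10.7 degrees, less where a joint would pass 70% of its speed; a pose out of reach is approached as far as the arm can. A call with a number of a shift or a turn outside -1 to 1 is refused whole. A call with a gripper value outside its range is refused whole. The fingers move at their own pace and stop on an object; the grip force is fixed at half the most. Time passes only in rows, so rows that repeat a pose let the fingers close. It gives the time, the measured TCP pose, the force and the opening at its end, in the units of the state.
- arm.read_state(): the state, without advancing time (a new reading comes with each control period).
- arm.get_image(name): name is "side" or "top"; returns a dict with "pixels" (384x512x3 uint8, red, green, blue), "vfov" (degrees; the focal length in pixels is half the picture's height over the tangent of half this angle, whatever the lens; pixels are square), "cx", "cy" (the principal point, pixels), "dist" ([k1, k2, p1, p2, k3] as OpenCV has them; the pictures are not rectified), "xyz" and "rotation" of the camera in the world. Camera axes: x right, y up, looking along -z (the intrinsics and any distortion apply to the point x, -y, -z); pixel columns grow to the right and rows downward; lengths in mm; the calibration is good to about 2 mm. A picture is of the moment at which its call begins. There is no depth.
- arm.job_done(): hands the job in, once; it reports no verdict.
Trained networks look in a picture, given as the dict that the camera call returned (one of the last four; its "shot" number tells which), for a name from the list of things; names that differ only in an ending like _2 or _b are one class to them, and where a whole thing is asked for, a point or a joint stands for the part that bears it (a point fixed in the world has none). Each returns a list of dicts, best first, with "conf" (0 to 1); they miss things now and then, are a little off and sometimes report something else, mostly with a low value. They report only what shows in the picture. A call takes as long as a camera call. They do not tell look-alikes from the thing itself.
- arm.look_for(name, picture): "centre" ([x, y, z] in mm, in world coordinates, good to about 4 mm: the middle of the surface that is visible of it).
The state is a dict: "clock": time; "joints": joint angles; "joint_vel": joint speeds; "joint_efforts": joint torques, N m; "position": TCP position; "ee_rot": TCP orientation; "contact_force": force on the tool from outside, world axes, zero at the start; "wrist_torque": the same for the moment, N m; "gripper_width": finger opening in mm.
Only numpy, scipy, OpenCV 4.12 (cv2) and the standard library are available. Lean on these libraries where they do the work, as an engineer would, in place of code of your own. Each camera call takes 0.05 s, during which the arm holds its last target.

TASK

Take the blue-capped sample vial out of the rack, stand it fully down in the round nest of the capping press's slide, and push the slide in by its black handle until it is home under the ram. Then press the blue plunger down until it bottoms on its hidden rubber stop, lean on it there with about 18 N for a second (never more than 24 N on the plunger), and let it spring all the way back up, leaving the vial upright in the nest under the ram. Leave the other two vials and the things on the bench where they are.

Things in the scene. Friction and masses are not known exactly. Their poses are not given: they have to be found in the camera images.
- vial: The vial to be closed: amber glass, round, 22.4 mm diameter, 75 mm tall with a blue cap (20.8 mm diameter, the top 9 mm; straight glass body from 0 to 55 mm, narrow neck between), 30 g. Origin: centre of its underside, z up along the vial. It stands 25 mm deep in one of the rack's three holes; which one varies.
- vial_b: Bystander vial of the same shape with a red cap, in the rack; origin at the centre of its underside.
- vial_c: Bystander vial of the same shape with a silver cap, in the rack; origin at the centre of its underside.
- rack: White fixed vial rack, 70 (x) x 200 (y) x 35 (z) mm, three holes of 24.4 mm in a row along its y axis, 62 mm apart; hole floors 10 mm above the table. Origin: centre of its underside.
- press: White capping press, fixed. Origin: on the table under the plunger's axis; z up, x from the handle side to the column at the back, so the slide comes out towards -x. Base plate 12 mm thick, 110 mm wide, from x = -200 to +85 mm. The head over the nest's home place reaches forward to x = -28 mm, is 64 mm wide and spans heights 118 to 160 mm; the blue knob stands above it.
- slide (a joint): Travel of the aluminium slide in m: 0 = home, with the nest exactly under the ram (end stop); about 0.09 to 0.10 = drawn out towards the press's -x, for loading. It stays where it is left (about 2.5 N of friction).
- nest (a point): Centre of the floor of the nest's round hole in the slide, where the centre of the vial's underside must stand. Hole 24.4 mm diameter, 15 mm deep, its mouth chamfered 2 mm; the floor is 19 mm above the table and the mouth 34 mm. Moves with the slide; its axes are the press's.
- slide_handle (a point): Middle of the upper edge of the flat front face (facing the press's -x) of the slide's black upright handle: 50 mm wide, 12 mm thick, rising from 12 to 62 mm above the table. This point is 91 mm in front of the nest's axis. Push this face towards the press's +x to send the slide home.
- plunger (a joint): Downward travel of the plunger in m: 0 = fully up. A spring raises it: the hand must push with about 4 N to start it and about 0.2 N more per mm. Its stop is a rubber buffer hidden in the head, met anywhere from 11 to 31 mm of travel (not measured; feel for the sharp rise of force); the buffer then yields about 1 mm per 8 N.
- plunger_top (a point): Centre of the flat top of the plunger's blue round knob, 44 mm diameter, 215 mm above the table when up; moves down with the plunger. Push it straight down here. The hollow ram (inner diameter 27.4 mm) passes down around the vial's top if the slide is home; if not, it lands on the cap at about 8 mm and is blocked.
Things that resemble listed ones, but are neither listed nor needed, are in the scene too. What is shaped like the vial but purple or yellow is not meant.

How it is judged:
By the outcome, as a careful person would: the job done as asked, in the order asked, and still so for the second after the job is handed in, with the robot touching nothing.
It also fails if it takes over 72 s, if anything falls off the work surface, if the arm or the gripper's body presses on something with over 40 N, if the wrist force passes 120 N, or if a joint passes its speed limit or range.

## Working session

There is one attempt and no reset: what is moved stays moved. The work goes in short steps, Python scripts to look and compute and a tool call to move; the robot and the scene stay as the last step left them, time stands still between calls to the robot, and variables do not carry over. Pictures are saved under pics/ and viewed, and the job is handed in when it is done.

Besides the shell and the picture viewer there is one more tool, called as a command line: name --argument value ..., lists and objects as JSON in quotes. play_rows: Moves the arm, as the interface text tells. Shifts and turns lie within -1 to 1; 1 stands for 30 cm of shift or 30 degrees of turn. Its arguments: {"type":"object","properties":{"moves":{"type":"array"}},"required":["moves"]}

```bash
mkdir -p pics; ls; cat > h.py <<'E'
import numpy as np, cv2
from bench import arm
def K(im):
    f=im["pixels"].shape[0]/2/np.tan(np.radians(im["vfov"])/2)
    return np.array([[f,0,im["cx"]],[0,f,im["cy"]],[0,0,1.]])
def R(im):
    r=np.array(im["rotation"],float)
    if r.shape==(4,):
        from scipy.spatial.transform import Rotation as Ro
        r=Ro.from_quat(r).as_matrix()
    return r
def proj(im,P):
    P=np.atleast_2d(np.array(P,float)); c=(P-np.array(im["xyz"]))@R(im)
    c=c*[1,-1,-1]
    return cv2.projectPoints(c.reshape(-1,1,3),np.zeros(3),np.zeros(3),K(im),np.array(im["dist"],float))[0].reshape(-1,2)
def ray(im,uv):
    n=cv2.undistortPoints(np.array(uv,float).reshape(-1,1,2),K(im),np.array(im["dist"],float)).reshape(-1,2)
    d=np.c_[n[:,0],-n[:,1],-np.ones(len(n))]@R(im).T
    return np.array(im["xyz"],float),d
def onz(im,uv,z):
    o,d=ray(im,uv); return o+d*((z-o[2])/d[:,2])[:,None]
def save(im,n,crop=None,s=1):
    p=im["pixels"][:,:,::-1]
    if crop: p=p[crop[1]:crop[3],crop[0]:crop[2]]
    cv2.imwrite(n,cv2.resize(p,None,fx=s,fy=s,interpolation=cv2.INTER_CUBIC))
E
python3 - <<'E'
from h import *
s=arm.read_state(); print(s)
for n in ("side","top"):
    im=arm.get_image(n); save(im,f"pics/{n}0.png",s=1.5)
    print(n,{k:im[k] for k in im if k!="pixels"})
    for t in ("vial","rack","press","nest","slide_handle","plunger_top"):
        print(t,[(np.round(d["centre"]).tolist(),round(d["conf"],2)) for d in arm.look_for(t,im)])
E
```

```text
pics
{'clock': 0.0, 'joints': array([-8.71411350e-01,  3.85556371e-01,  6.62187562e-03, -5.08929091e-04,
       -1.19398905e+00, -2.58621932e-01]), 'joint_vel': array([-1.19231529e-04, -6.90617942e-04,  3.18206963e-04,  5.87451794e-05,
        1.82970017e-03,  2.20480777e-04]), 'joint_efforts': array([-6.66953056e-04, -3.92291486e+01,  1.88407302e+01,  4.18608248e+00,
       -4.50795822e-03,  3.39222325e-06]), 'position': array([ 266.60084752, -565.05774425,  403.6182598 ]), 'ee_rot': array([-2.18510191e-01,  9.75834058e-01,  1.05291303e-03, -2.80318230e-04]), 'contact_force': array([ 0.38523224, -0.14359982,  0.61159198]), 'wrist_torque': array([-0.00749103, -0.00192845, -0.0006972 ]), 'gripper_width': 85.32935384579858}
side {'vfov': 43.41924314255587, 'cx': 253.92503012785713, 'cy': 181.6580859085696, 'dist': array([-0.19767746,  0.        ,  0.        ,  0.        ,  0.        ]), 'xyz': array([115.13165292, 904.96807326, 710.80034712]), 'rotation': array([-0.11764025,  0.47799602,  0.84929085, -0.19075018]), 'shot': 1}
vial [([494.0, 280.0, 66.0], 0.82), ([465.0, 159.0, 63.0], 0
[... 265 characters left out ...]
[([518.0, -167.0, 32.0], 0.91)]
slide_handle [([521.0, -161.0, 31.0], 0.97), ([637.0, -190.0, 205.0], 0.37)]
plunger_top [([639.0, -194.0, 210.0], 0.45)]
top {'vfov': 43.05747385274846, 'cx': 251.4336731464584, 'cy': 195.33211873645078, 'dist': array([-0.07787977,  0.        ,  0.        ,  0.        ,  0.        ]), 'xyz': array([ 359.12107511,   84.55995081, 1116.17162753]), 'rotation': array([ 0.05433433, -0.07159192, -0.69747086,  0.71095483]), 'shot': 2}
vial [([485.0, 213.0, 80.0], 0.69)]
rack [([481.0, 212.0, 34.0], 0.74)]
press [([597.0, -183.0, 25.0], 0.91)]
nest [([529.0, -171.0, 35.0], 0.82)]
slide_handle [([530.0, -173.0, 33.0], 0.94)]
plunger_top [([634.0, -197.0, 210.0], 0.94)]
```

View pics/side0.png

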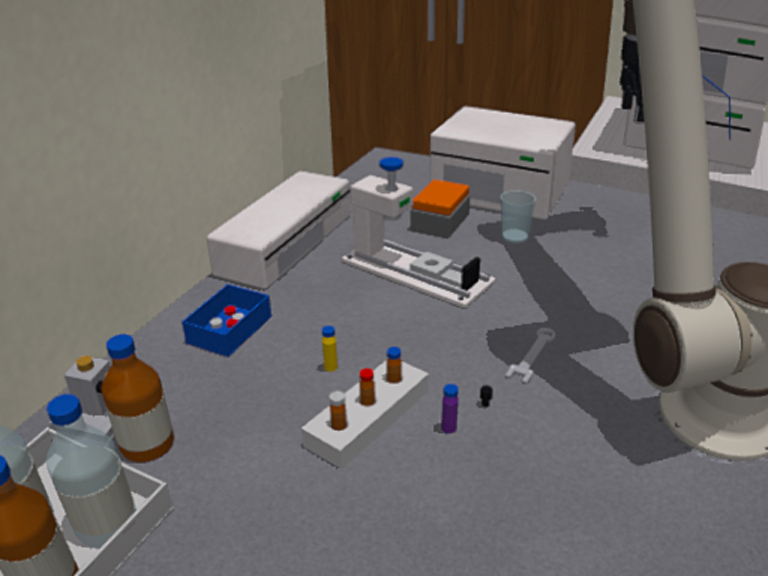

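View pics/top0.png

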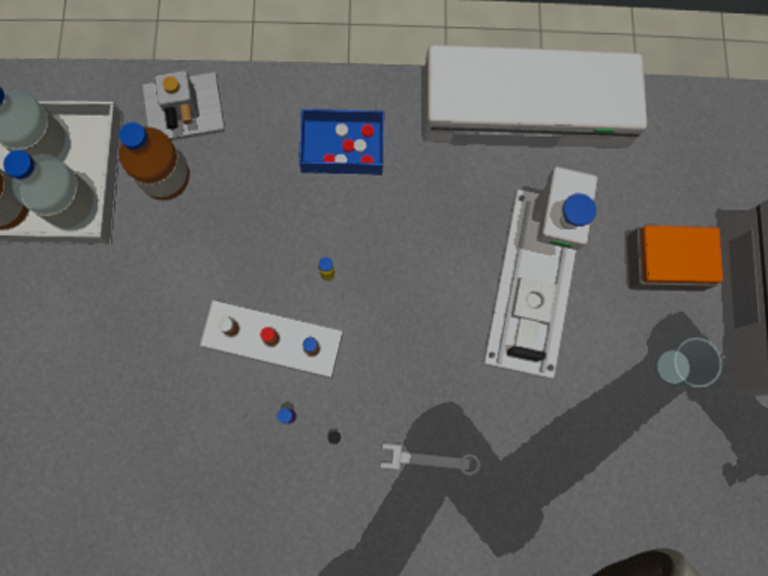

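```bash
python3 - <<'E'
from h import *
t=arm.get_image("top"); s=arm.get_image("side")
import pickle; pickle.dump((t,s),open("im0.pkl","wb"))
save(t,"pics/tp.png",(315,100,415,260),3.7); save(s,"pics/sp.png",(220,95,340,210),5)
save(t,"pics/tr.png",(130,190,240,290),5.5)
def blobs(im,lo,hi):
    hsv=cv2.cvtColor(im["pixels"],cv2.COLOR_RGB2HSV); m=cv2.inRange(hsv,lo,hi)
    n,l,st,c=cv2.connectedComponentsWithStats(m)
    return [(c[i].round(2).tolist(),st[i].tolist()) for i in range(1,n) if st[i][4]>15]
for n,im in(("t",t),("s",s)):
    print(n,blobs(im,(105,120,40),(125,255,255)))
E
```

```text
t [([0.73, 63.5], [0, 59, 3, 10, 22]), ([226.23, 93.51], [200, 73, 56, 43, 1946]), ([88.18, 90.11], [79, 81, 19, 19, 262]), ([12.15, 109.15], [2, 100, 21, 19, 305]), ([386.02, 139.35], [376, 129, 21, 21, 355]), ([216.82, 175.75], [213, 172, 9, 9, 65]), ([206.11, 229.2], [202, 225, 9, 9, 65]), ([189.44, 276.73], [185, 272, 10, 10, 81])]
s [([477.29, 57.58], [469, 51, 18, 16, 24]), ([260.48, 108.75], [253, 105, 16, 9, 118]), ([150.89, 212.78], [122, 189, 59, 49, 1664]), ([218.45, 220.33], [215, 217, 8, 8, 55]), ([80.02, 230.55], [71, 223, 19, 16, 245]), ([262.05, 234.71], [258, 231, 9, 9, 66]), ([300.17, 259.91], [296, 256, 10, 9, 78]), ([42.5, 272.65], [31, 263, 24, 21, 378]), ([2.21, 313.48], [0, 304, 7, 20, 95])]
```

```bash
ls pics
```

```text
side0.png
sp.png
top0.png
tp.png
tr.png
```

View pics/tp.png

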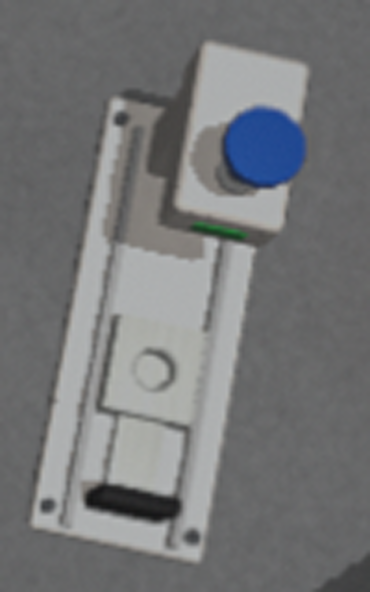

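View pics/sp.png

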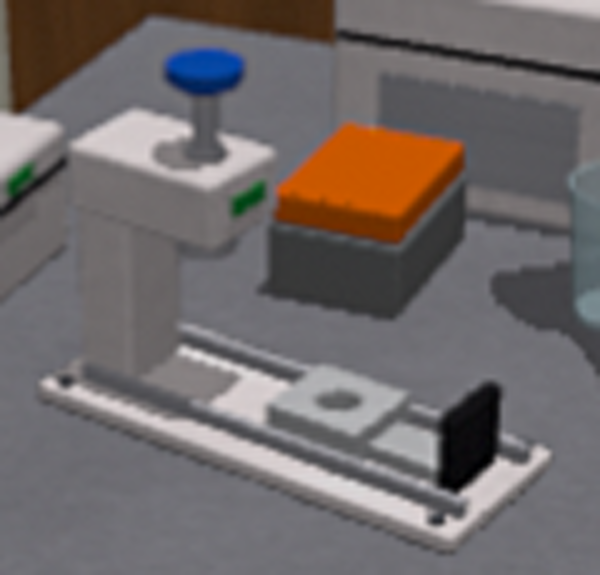

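View pics/tr.png

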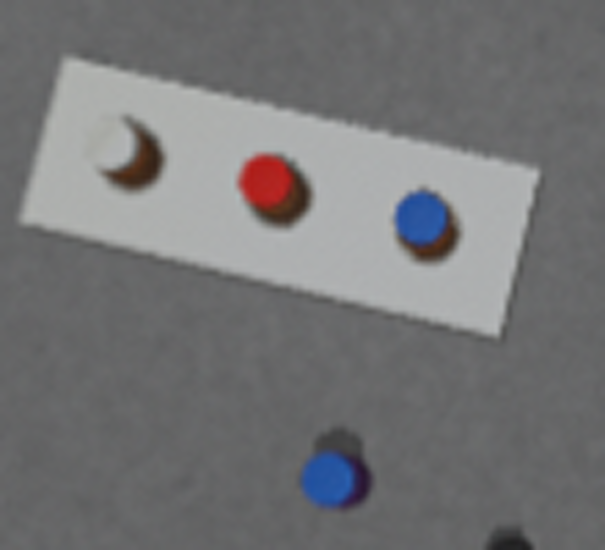

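```bash
cat > fit.py <<'E'
from h import *
import pickle
from scipy.optimize import least_squares
t,s=pickle.load(open("im0.pkl","rb"))
def cv(u,s,o): return (np.array(u)+.5)/s-.5+o
T=lambda u,v: cv((u,v),3.7,np.array([315,100]))
S=lambda u,v: cv((u,v),5,np.array([220,95]))
# local press pts; 's' flag moves with slide
obs=[(t,T(33,525),(-200,55,12),0),(t,T(200,559),(-200,-55,12),0),
(t,T(210,48),(85,32,160),0),(t,T(308,66),(85,-32,160),0),(t,T(177,212),(-28,32,160),0),
(t,(386.02,139.35),(0,0,215),0),(t,T(154,371),(0,0,34),1),
(s,(260.48,108.0),(0,0,213.5),0),(s,S(445,542),(-200,55,12),0),(s,S(549,453),(-200,-55,12),0),(s,S(43,383),(85,55,12),0),
(s,S(207,213),(-28,32,160),0),(s,S(275,155),(-28,-32,160),0),(s,S(138,108),(85,-32,160),0),(s,S(73,150),(85,32,160),0),(s,S(338,401),(0,0,34),1),
(s,S(445,487),(-91,25,14),1),(s,S(442,411),(-91+6,25,62),1),(s,S(494,385),(-91+6,-25,62),1),
]
def W(p,q,sl):
    q=np.array(q,float).copy(); q[0]-=p[3]*sl
    c,n=np.cos(p[2]),np.sin(p[2]); return [p[0]+c*q[0]-n*q[1],p[1]+n*q[0]+c*q[1],q[2]]
def res(p):
    r=[]
    for im,uv,q,sl in obs:
        o=p[4:6] if im is t else p[6:8]
        r.append(proj(im,W(p,q,sl))[0]+o-uv)
    return np.r_[np.ravel(r),0.5*np.array(p[4:])]
if __name__=="__main__":
    f=least_squares(res,[630,-195,-.17,95,0,0,0,0],x_scale=[10,10,.1,10,1,1,1,1],loss="soft_l1")
    p=f.x; print(p.round(3)); 
    for o,r in zip(obs,f.fun[:-4].reshape(-1,2)): print("t" if o[0] is t else "s",o[2],r.round(2))
    c,n=np.cos(p[2]),np.sin(p[2])
    for nm,q,sl in (("nest",(0,0,19),1),("handle",(-91,0,62),1),("knob",(0,0,215),0)): print(nm,np.round(W(p,q,sl),1))
    for nm,a,o in(("top",p[4:6],0),("side",p[6:8],0)): print(nm,a)
    # caps
    from itertools import product
    o1=(np.array([206.11,229.2])-p[4:6]); 
    print("cap top z85",onz(t,o1,85), "raw",onz(t,(206.11,229.2),85))
    g=least_squares(lambda x: np.r_[proj(t,x)[0]+p[4:6]-(206.11,229.2), proj(s,x-[0,0,4])[0]+p[6:8]-(262.05,234.71)],[470,160,85])
    print(g.x,g.fun)
E
python3 fit.py
```

```text
[ 6.41060e+02 -2.00996e+02 -2.08000e-01  8.93460e+01 -1.02900e+00
  1.69600e+00 -5.00000e-03  1.96300e+00]
t (-200, 55, 12) [-1.58  0.9 ]
t (-200, -55, 12) [0.04 2.38]
t (85, 32, 160) [-0.33 -6.49]
t (85, -32, 160) [ 2.72 -4.4 ]
t (-28, 32, 160) [-0.86 -0.08]
t (0, 0, 215) [1.02 0.43]
t (0, 0, 34) [ 0.37 -0.27]
s (0, 0, 213.5) [0.17 0.18]
s (-200, 55, 12) [0.83 0.02]
s (-200, -55, 12) [0.99 0.31]
s (85, 55, 12) [-1.14  0.33]
s (-28, 32, 160) [ 0.99 -4.63]
s (-28, -32, 160) [ 1.19 -0.9 ]
s (85, -32, 160) [-3.   -0.72]
s (85, 32, 160) [-4.19 -1.86]
s (0, 0, 34) [-0.45  0.15]
s (-91, 25, 14) [0.62 3.09]
s (-85, 25, 62) [0.06 2.27]
s (-85, -25, 62) [-0.54 -0.06]
nest [ 553.6 -182.6   19. ]
handle [ 464.6 -163.8   62. ]
knob [ 641.1 -201.   215. ]
top [-1.0293677   1.69627467]
side [-0.00533095  1.9631514 ]
cap top z85 [[473.76999793 153.8395397   85.        ]] raw [[470.10631244 155.90798376  85.        ]]
[473.1305077  153.58898279  85.53945533] [ 0.09220293  0.2735711  -0.28999165 -0.04311195]
```

```bash
python3 - <<'E'
s=open('fit.py').read()
s=s.replace("(t,T(210,48),(85,32,160),0),(t,T(308,66),(85,-32,160),0),","").replace("(s,S(138,108),(85,-32,160),0),(s,S(73,150),(85,32,160),0),","").replace("S(207,213)","S(206,186)")
s=s.replace("(s,S(445,487),(-91,25,14),1),","").replace('S(442,411),(-91+6,25,62)','S(444,413),(-91+6,25,62)')
open('fit.py','w').write(s)
E
python3 fit.py
cat >> fit.py <<'E'
    for im,nm,o,cr,k in((t,"ft",p[4:6],(315,100,415,260),3.7),(s,"fs",p[6:8],(220,95,340,210),5)):
        q=cv2.resize(im["pixels"][cr[1]:cr[3],cr[0]:cr[2],::-1],None,fx=k,fy=k,interpolation=cv2.INTER_CUBIC).copy()
        def L(pts,sl,col):
            uv=np.array([proj(im,W(p,a,sl))[0]+o for a in pts]); uv=((uv-cr[:2]+.5)*k-.5).round().astype(int)
            cv2.polylines(q,[uv.reshape(-1,1,2)],True,col,1)
        a=np.linspace(0,6.28,40)
        L([(-200,-55,12),(-200,55,12),(85,55,12),(85,-55,12)],0,(0,0,255))
        L([(22*np.cos(x),22*np.sin(x),215) for x in a],0,(0,255,255))
        L([(12.2*np.cos(x),12.2*np.sin(x),34) for x in a],1,(0,0,255))
        L([(-28,32,118),(-28,32,160),(-28,-32,160),(-28,-32,118)],0,(0,255,0))
        L([(-91,25,12),(-91,25,62),(-91,-25,62),(-91,-25,12)],1,(255,0,255))
        cv2.imwrite(f"pics/{nm}.png",q)
E
python3 fit.py >/dev/null
```

```text
[ 6.40223e+02 -1.98595e+02 -2.05000e-01  9.21780e+01  1.04000e-01
  4.43000e-01 -5.90000e-01  1.18200e+00]
t (-200, 55, 12) [-1.26  0.12]
t (-200, -55, 12) [0.4  1.47]
t (-28, 32, 160) [-0.85 -0.92]
t (0, 0, 215) [ 0.96 -0.45]
t (0, 0, 34) [0.36 0.03]
s (0, 0, 213.5) [-0.51 -0.25]
s (-200, 55, 12) [ 0.39 -0.31]
s (-200, -55, 12) [ 0.48 -0.11]
s (85, 55, 12) [-1.88  0.03]
s (-28, 32, 160) [0.56 0.39]
s (-28, -32, 160) [ 0.53 -1.33]
s (0, 0, 34) [-0.2   0.08]
s (-85, 25, 62) [0.09 1.83]
s (-85, -25, 62) [-0.16 -0.16]
nest [ 550.  -179.8   19. ]
handle [ 460.9 -161.3   62. ]
knob [ 640.2 -198.6  215. ]
top [0.10350979 0.44346125]
side [-0.59042258  1.18222303]
cap top z85 [[471.0473467  156.15820607  85.        ]] raw [[470.10631244 155.90798376  85.        ]]
[470.49688346 155.92990832  85.84804444] [ 0.07285868  0.21665003 -0.22917128 -0.03386445]
```

View pics/ft.png

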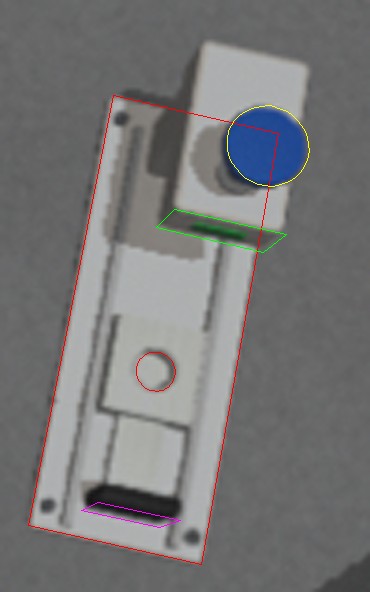

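View pics/fs.png

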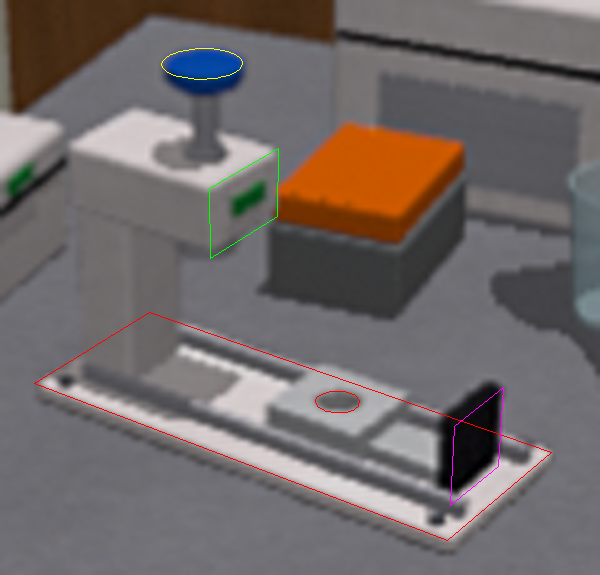

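play_rows --moves '[[[0.3, 1, 0], 0.9, 0], [[0.3, 1, 0], 0.9, 0], [[0.3, 1, 0], 0.9, 0], [[0.3, 1, 0], 0.9, 0], [[0.3, 1, 0], 0.9, 0], [[0.3, 1, 0], 0.9, 0]]'

```text
clock: 1.55
position: [357.4, -262.0, 405.4]
ee_rot: [-0.444, 0.896, -0.0, 0.001]
contact_force: [0.1, -0.6, 0.5]
gripper_width: 42.5
```

play_rows --moves '[[[0.25, 1, -0.1], 0.8, 0], [[0.25, 1, -0.1], 0.8, 0], [[0.25, 1, -0.1], 0.8, 0], [[0.25, 1, -0.1], 0.8, 0], [[0.25, 1, -0.1], 0.8, 0], [[0.25, 1, -0.1], 0.8, 0]]'

```text
clock: 2.3
position: [433.6, 40.6, 375.2]
ee_rot: [-0.622, 0.783, -0.0, 0.001]
contact_force: [-0.1, -0.1, 0.6]
gripper_width: 42.9
```

```bash
python3 - <<'E'
from h import *
s=arm.read_state();p=s["position"];print(p,s["clock"])
from scipy.spatial.transform import Rotation as Ro
y=Ro.from_quat(s["ee_rot"]).as_matrix()[:,1];print(np.degrees(np.arctan2(y[1],y[0])))
print((np.array([470.5,156,275])-p)/300)
import pickle
t,_=pickle.load(open("im0.pkl","rb"))
c=lambda u,v:((u+.5)/5.5-.5+130,(v+.5)/5.5-.5+190)
q=onz(t,[c(65,57),c(540,170),c(20,222),c(500,337)],35);print(q)
d=q[0]-q[1];e=q[2]-q[3];print(np.degrees(np.arctan2(-d[0],d[1])),np.degrees(np.arctan2(-e[0],e[1])),np.linalg.norm(d),np.linalg.norm(e),q.mean(0))
E
```

```text
[433.61786009  40.55563893 375.17601458] 2.3
166.9312596096627
[ 0.12294047  0.38481454 -0.33392005]
[[538.39065378 307.08292253  35.        ]
 [495.99335325 111.64433388  35.        ]
 [470.3103847  321.59219003  35.        ]
 [428.0325832  126.03967214  35.        ]]
-12.239759334812323 -12.199398355103881 199.98443195518078 200.07048695754918 [483.18174374 216.58977965  35.        ]
```

play_rows --moves '[[[0.122, 0.385, -0.2], 0.03, 0], [[0.122, 0.385, -0.33], 0.03, 0], [[0.122, 0.385, -0.33], 0.03, 0], [[0.122, 0.385, -0.33], 0.03, 0]]'

```text
clock: 2.8
position: [470.6, 155.7, 274.1]
ee_rot: [-0.628, 0.778, -0.0, -0.002]
contact_force: [0.0, -0.6, 0.6]
gripper_width: 43.0
```

```bash
python3 - <<'E'
from h import *
print(arm.read_state()["position"])
t=arm.get_image("top"); s=arm.get_image("side")
save(t,"pics/t1.png",(150,180,270,280),5); save(s,"pics/s1.png",(190,140,330,320),3.3)
E
```

```text
[470.6438226  155.6795492  274.07510001]
```

View pics/t1.png

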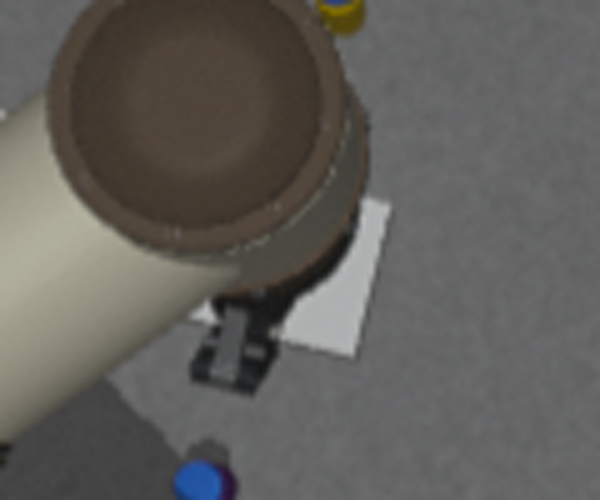

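View pics/s1.png

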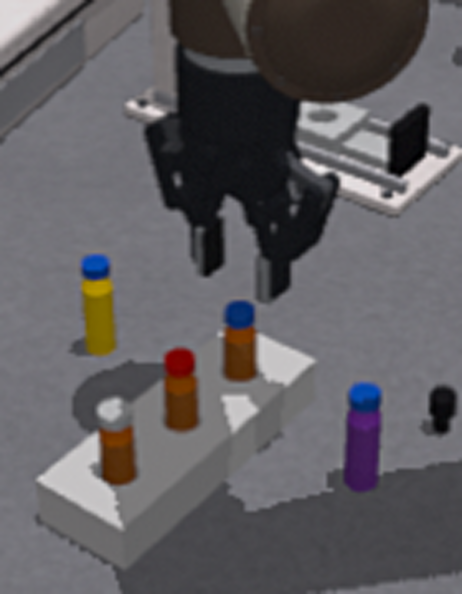

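play_rows --moves '[[[0, 0, -0.1], 0, 0], [[0, 0, -0.205], 0, 0], [[0, 0, -0.205], 0, 0], [[0, 0, -0.205], 0, 1], [[0, 0, -0.205], 0, 1], [[0, 0, -0.205], 0, 1], [[0, 0, -0.205], 0, 1], [[0, 0, -0.205], 0, 1], [[0, 0, -0.205], 0, 1]]'

```text
clock: 4.03
position: [471.3, 155.1, 216.8]
ee_rot: [-0.628, 0.778, -0.001, 0.002]
contact_force: [0.6, -2.5, 7.4]
gripper_width: 20.5
```

```bash
python3 - <<'E'
from h import *
s=arm.read_state();print(s["position"],s["contact_force"],s["gripper_width"])
t=arm.get_image("top"); s=arm.get_image("side")
save(s,"pics/s2.png",(210,190,310,290),6)
E
```

```text
[471.2803336  155.06448979 216.7779729 ] [ 0.5542948  -2.45488187  7.36301328] 20.478920436167154
```

View pics/s2.png

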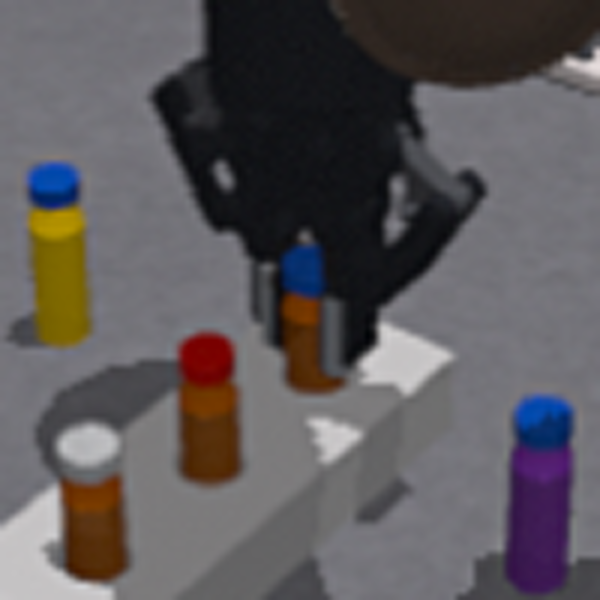

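play_rows --moves '[[[0, 0, 0.03], 0, 1], [[0, 0, 0.1], 0, 1], [[0, 0, 0.2], 0, 1], [[0, 0, 0.3], 0, 1], [[0, 0, 0.3], 0, 1], [[0, 0, 0.3], 0, 1]]'

```text
clock: 4.88
position: [470.8, 154.9, 306.7]
ee_rot: [-0.628, 0.778, -0.001, 0.002]
contact_force: [0.5, -1.8, -1.0]
gripper_width: 20.5
```

```bash
python3 - <<'E'
from h import *
s=arm.read_state();print(s["position"],s["contact_force"],s["gripper_width"])
t=arm.get_image("top"); s=arm.get_image("side")
import pickle; pickle.dump((t,s),open("im2.pkl","wb"))
save(s,"pics/s3.png",(210,150,310,250),6)
E
```

```text
[470.83844458 154.91020064 306.68701076] [ 0.54968061 -1.75576772 -0.97643334] 20.466129493259686
```

View pics/s3.png

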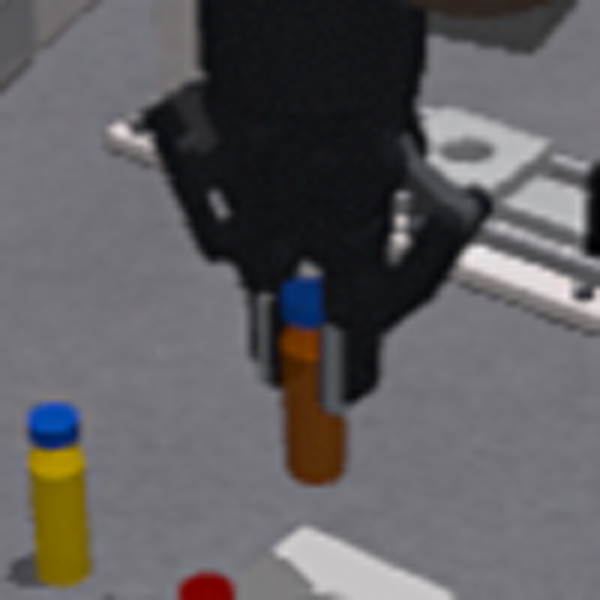

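```bash
python3 - <<'E'
from h import *
import pickle
t,s=pickle.load(open("im2.pkl","rb"))
hsv=cv2.cvtColor(s["pixels"],cv2.COLOR_RGB2HSV)
def seg(lo,hi,box):
    m=cv2.inRange(hsv,lo,hi); z=np.zeros_like(m); z[box[1]:box[3],box[0]:box[2]]=m[box[1]:box[3],box[0]:box[2]]; return z
m=seg((3,120,30),(16,255,255),(250,195,275,240))
for v in range(200,236):
    u=np.where(m[v])[0]
    if len(u): print(v,u.min(),u.max(),end=" | ")
print()
b=seg((105,120,40),(125,255,255),(250,190,275,210)); v,u=np.where(b); print("cap",u.mean(),v.mean(),u.min(),u.max(),v.min(),v.max())
x,y=470.8,154.9
off=np.array([-.6,1.2])
for z0 in (95,100,105):
    a=proj(s,[[x,y,z0],[x,y,z0+40],[x,y,z0+70.5],[x,y,z0+75]]); print(z0,a.round(1).tolist())
E
```

```text
204 257 257 | 205 257 262 | 206 256 262 | 207 256 262 | 208 256 262 | 209 256 262 | 210 257 262 | 211 257 262 | 212 257 262 | 213 257 262 | 214 257 262 | 215 258 262 | 216 258 262 | 217 258 262 | 218 258 263 | 219 258 265 | 220 258 266 | 221 258 266 | 222 258 266 | 223 258 266 | 224 258 266 | 225 258 266 | 226 258 266 | 227 258 266 | 228 259 266 | 229 259 265 | 230 261 263 | 
cap 260.0983606557377 199.80327868852459 256 264 196 204
95 [[262.4, 228.3], [262.3, 212.9], [262.2, 200.7], [262.1, 198.9]]
100 [[262.4, 226.4], [262.3, 210.9], [262.1, 198.7], [262.1, 196.8]]
105 [[262.4, 224.5], [262.2, 209.0], [262.1, 196.6], [262.1, 194.8]]
```

play_rows --moves '[[[0.1, -0.6, 0.03], -1, 1], [[0.1, -0.6, 0.03], -1, 1], [[0.1, -0.6, 0.03], -1, 1], [[0.1, -0.6, 0.03], -1, 1]]'

```text
clock: 5.48
position: [500.8, -28.4, 313.9]
ee_rot: [-0.402, 0.916, -0.001, -0.0]
contact_force: [0.1, -0.3, -0.7]
gripper_width: 20.5
```

play_rows --moves '[[[0.1, -0.35, 0], -1, 1], [[0.1, -0.35, 0], -1, 1], [[0.1, -0.35, 0], -1, 1], [[0.1, -0.35, 0], -1, 1]]'

```text
clock: 5.98
position: [530.8, -133.1, 312.8]
ee_rot: [-0.152, 0.988, -0.001, -0.002]
contact_force: [-0.2, 0.1, -0.3]
gripper_width: 20.8
```

```bash
python3 - <<'E'
from h import *
s=arm.read_state();p=s["position"];print(p,s["clock"],s["contact_force"],s["gripper_width"])
from scipy.spatial.transform import Rotation as Ro
y=Ro.from_quat(s["ee_rot"]).as_matrix()[:,1];print(np.degrees(np.arctan2(y[1],y[0])))
print((np.array([550,-180,300])-p)/300)
E
```

```text
[ 530.7805492  -133.13166443  312.76372628] 5.975 [-0.16994452  0.09435689 -0.26093548] 20.80524487972467
107.53989024167808
[ 0.06406484 -0.15622779 -0.04254575]
```

play_rows --moves '[[[0.064, -0.156, -0.05], -0.97, 1], [[0.064, -0.156, -0.05], -0.97, 1], [[0.064, -0.156, -0.19], -0.97, 1], [[0.064, -0.156, -0.19], -0.97, 1], [[0.064, -0.156, -0.19], -0.97, 1]]'

```text
clock: 6.6
position: [550.6, -179.2, 256.6]
ee_rot: [0.098, 0.995, -0.0, -0.001]
contact_force: [-0.5, 0.4, -0.4]
gripper_width: 20.3
```

```bash
python3 - <<'E'
from h import *
s=arm.read_state();p=s["position"];print(p,s["clock"],s["contact_force"],s["gripper_width"])
t=arm.get_image("top"); s=arm.get_image("side")
import pickle; pickle.dump((t,s,p),open("im3.pkl","wb"))
save(s,"pics/s4.png",(230,100,330,190),7)
save(t,"pics/t4.png",(310,90,420,270),3.3)
hsv=cv2.cvtColor(s["pixels"],cv2.COLOR_RGB2HSV)
m=cv2.inRange(hsv,(3,120,30),(16,255,255))
m[:,:265]=0;m[:,310:]=0
for v in range(120,190):
    u=np.where(m[v])[0]
    if len(u): print(v,u.min(),u.max(),end=" | ")
x,y,z=p
print(proj(s,[[x,y,z-206.8],[x,y,z-206.8+40],[x,y,z-206.8+70.5]]))
E
```

```text
[ 550.59158855 -179.19398551  256.61301981] 6.6 [-0.45076877  0.3621822  -0.37577006] 20.275624520569888
122 304 307 | 123 304 309 | 124 304 309 | 125 304 309 | 126 298 309 | 127 298 309 | 128 303 309 | 129 302 309 | 130 302 309 | 131 298 309 | 132 298 308 | 133 301 308 | 134 301 307 | 135 301 306 | 136 300 305 | 137 300 304 | 138 300 303 | 139 300 302 | 140 297 301 | 141 296 300 | 142 296 300 | 143 298 299 | 150 290 291 | 151 289 292 | 152 289 292 | 153 289 291 | 154 290 291 | 155 290 291 | 156 290 291 | 157 290 291 | 158 290 290 | 159 289 290 | 160 289 290 | 161 289 290 | 162 284 290 | 163 284 290 | 164 284 290 | 165 284 290 | 166 284 290 | 167 284 290 | 168 284 290 | 169 284 290 | 170 285 289 | [[287.40094786 168.8352422 ]
 [287.65461154 156.12028758]
 [287.84670488 146.16920009]]
```

View pics/s4.png

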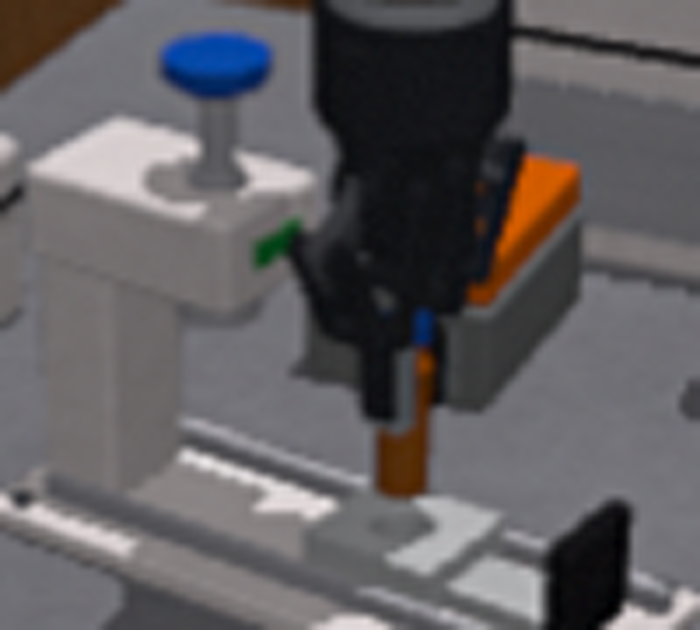

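View pics/t4.png

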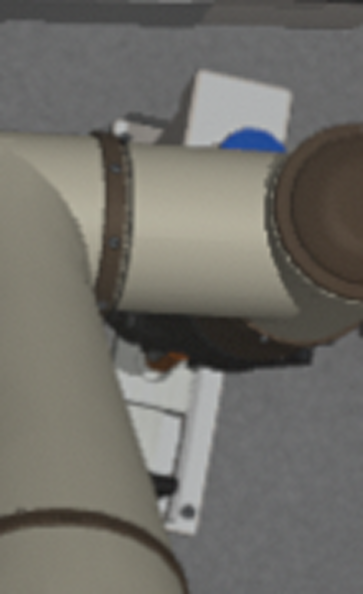

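```bash
python3 - <<'E'
from h import *
import pickle
t,s,p=pickle.load(open("im3.pkl","rb"))
save(t,"pics/t5.png",(335,180,385,220),14)
x,y,z=p
a=np.linspace(0,6.28,9)[:8]
b=proj(t,[[x+11.2*np.cos(q),y+11.2*np.sin(q),z-206.8] for q in a]); print(((b-[335,180]+.5)*14).round().tolist())
c=((proj(t,[[x,y,z-206.8],[x,y,z-167],[550,-180,34]])-[335,180]+.5)*14).round().tolist();print(c)
E
```

```text
[[326.0, 191.0], [278.0, 210.0], [259.0, 258.0], [280.0, 307.0], [329.0, 328.0], [377.0, 309.0], [396.0, 261.0], [375.0, 212.0]]
[[327.0, 259.0], [389.0, 215.0], [309.0, 280.0]]
```

View pics/t5.png

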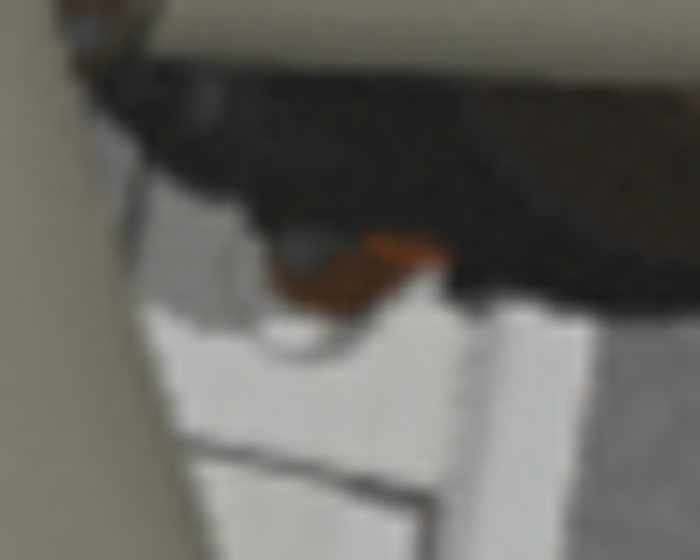

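play_rows --moves '[[[-0.003, 0, -0.04], 0, 1], [[-0.003, 0, -0.05], 0, 1], [[-0.003, 0, -0.06], 0, 1], [[-0.003, 0, -0.07], 0, 1], [[-0.003, 0, -0.07], 0, 1]]'

```text
clock: 7.32
position: [549.7, -179.5, 236.1]
ee_rot: [0.099, 0.995, -0.0, -0.001]
contact_force: [-1.1, -0.7, -0.3]
gripper_width: 20.5
```

play_rows --moves '[[[0, 0, -0.01], 0, 1], [[0, 0, -0.02], 0, 1], [[0, 0, -0.03], 0, 1], [[0, 0, -0.03], 0, 1]]'

```text
clock: 7.82
position: [549.6, -179.5, 226.7]
ee_rot: [0.099, 0.995, -0.0, -0.001]
contact_force: [0.6, 1.0, -0.3]
gripper_width: 20.1
```

```bash
python3 - <<'E'
from h import *
s=arm.get_image("side")
save(s,"pics/s6.png",(240,110,330,190),8)
E
```

```text
(no output)
```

View pics/s6.png

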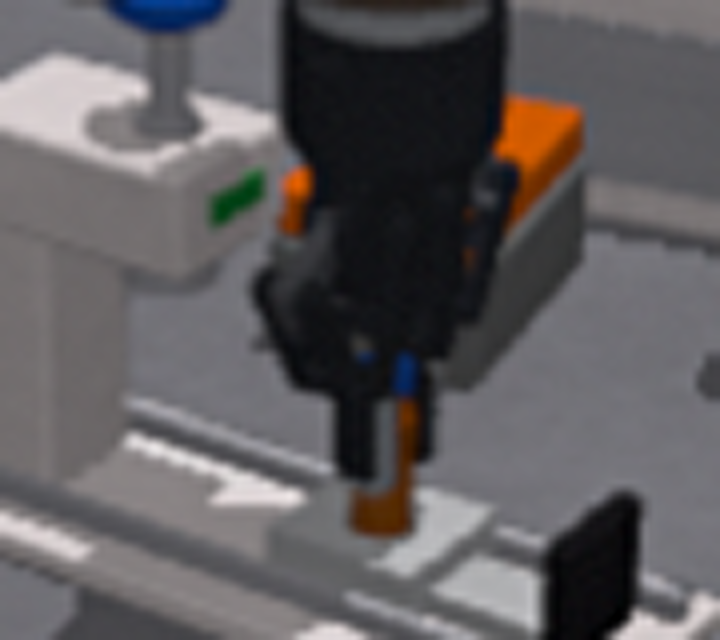

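play_rows --moves '[[[0, 0, -0.004], 0, 1], [[0, 0, -0.008], 0, 1], [[0, 0, -0.008], 0, 1]]'

```text
clock: 8.25
position: [550.0, -179.5, 225.9]
ee_rot: [0.099, 0.995, -0.0, -0.0]
contact_force: [-2.6, 0.4, 5.6]
gripper_width: 20.4
```

play_rows --moves '[[[0, 0, 0], 0, 0.2], [[0, 0, 0], 0, 0], [[0, 0, 0], 0, 0], [[0, 0, 0.02], 0, 0], [[0, 0, 0.1], 0, 0], [[0, 0, 0.25], 0, 0], [[0, 0, 0.3], 0, 0]]'

```text
clock: 9.12
position: [550.6, -179.6, 319.2]
ee_rot: [0.099, 0.995, -0.001, 0.003]
contact_force: [0.4, -0.4, -0.7]
gripper_width: 42.6
```

```bash
python3 - <<'E'
from h import *
s=arm.read_state(); print(s["position"],s["contact_force"])
s=arm.get_image("side");t=arm.get_image("top")
import pickle; pickle.dump((t,s),open("im4.pkl","wb"))
save(s,"pics/s7.png",(240,90,340,190),6);save(t,"pics/t7.png",(310,90,420,270),3.3)
E
```

```text
[ 550.61335339 -179.60774118  319.22138867] [ 0.35639718 -0.37394608 -0.73521521]
```

View pics/s7.png

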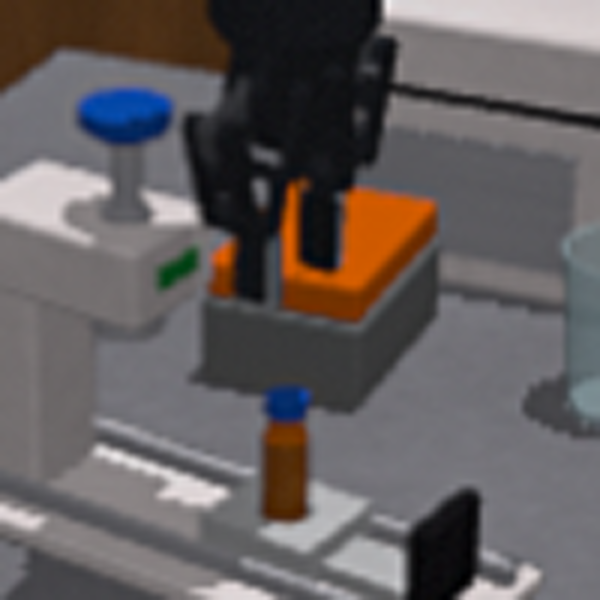

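play_rows --moves '[[[-0.2, 0.04, 0], 0, 1], [[-0.44, 0.09, 0], 0, 1], [[-0.44, 0.09, 0], 0, 1], [[-0.44, 0.09, -0.1], 0, 1], [[-0.44, 0.09, -0.3], 0, 1], [[-0.44, 0.09, -0.37], 0, 1], [[-0.44, 0.09, -0.37], 0, 1], [[-0.44, 0.09, -0.37], 0, 1]]'

```text
clock: 10.22
position: [419.1, -152.6, 207.4]
ee_rot: [0.099, 0.995, -0.0, 0.003]
contact_force: [0.1, 0.0, -0.1]
gripper_width: 0.2
```

```bash
python3 - <<'E'
from h import *
s=arm.get_image("side")
save(s,"pics/s8.png",(240,100,350,200),6)
E
```

```text
(no output)
```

View pics/s8.png

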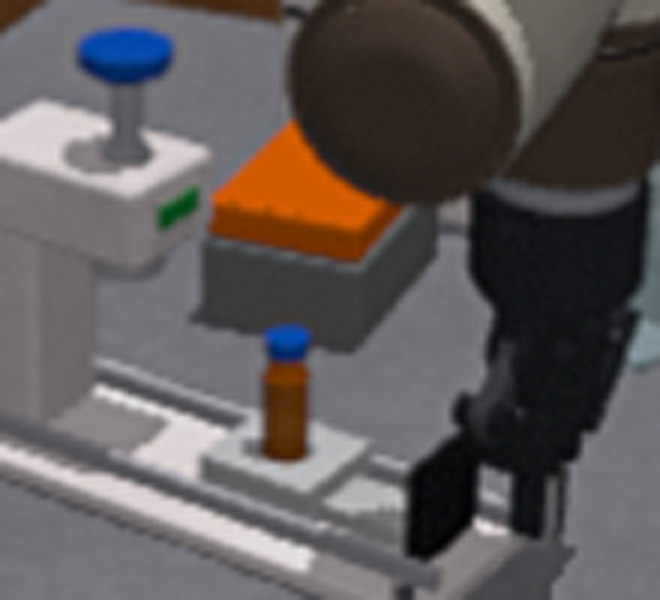

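play_rows --moves '[[[0.03, -0.006, 0], 0, 1], [[0.06, -0.012, 0], 0, 1], [[0.08, -0.017, 0], 0, 1], [[0.1, -0.021, 0], 0, 1], [[0.12, -0.025, 0], 0, 1], [[0.14, -0.029, 0], 0, 1], [[0.16, -0.033, 0], 0, 1], [[0.18, -0.037, 0], 0, 1], [[0.2, -0.042, 0], 0, 1], [[0.22, -0.046, 0], 0, 1], [[0.24, -0.05, 0], 0, 1], [[0.26, -0.054, 0], 0, 1]]'

```text
clock: 11.78
position: [497.3, -168.8, 207.5]
ee_rot: [0.099, 0.995, -0.0, 0.003]
contact_force: [-2.7, 1.2, -1.3]
gripper_width: -0.2
```

```bash
python3 - <<'E'
from h import *
s=arm.get_image("side")
save(s,"pics/s9.png",(240,100,350,200),6)
E
```

```text
(no output)
```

View pics/s9.png

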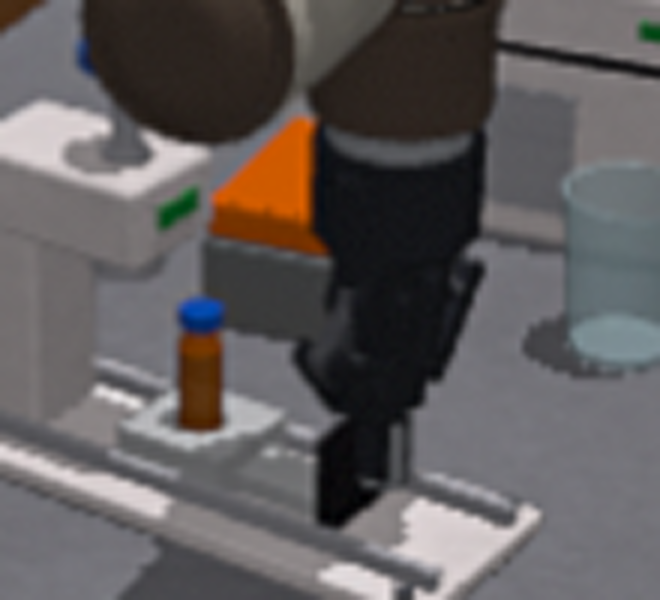

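play_rows --moves '[[[0.02, -0.004, 0], 0, 1], [[0.04, -0.008, 0], 0, 1], [[0.06, -0.012, 0], 0, 1], [[0.08, -0.017, 0], 0, 1], [[0.095, -0.02, 0], 0, 1], [[0.11, -0.023, 0], 0, 1], [[0.115, -0.024, 0], 0, 1]]'

```text
clock: 12.7
position: [533.1, -176.1, 207.8]
ee_rot: [0.098, 0.995, -0.0, 0.004]
contact_force: [-2.3, 1.4, -1.0]
gripper_width: -0.0
```

play_rows --moves '[[[0.007, -0.0015, 0], 0, 1], [[0.014, -0.003, 0], 0, 1], [[0.02, -0.004, 0], 0, 1], [[0.02, -0.004, 0], 0, 1]]'

```text
clock: 13.2
position: [538.8, -177.2, 207.8]
ee_rot: [0.098, 0.995, -0.0, 0.003]
contact_force: [-4.0, 3.1, 0.5]
gripper_width: 0.1
```

play_rows --moves '[[[0.005, -0.001, 0], 0, 1], [[0.01, -0.002, 0], 0, 1], [[0.015, -0.003, 0], 0, 1], [[0.015, -0.003, 0], 0, 1]]'

```text
clock: 13.7
position: [540.4, -177.6, 207.7]
ee_rot: [0.099, 0.995, -0.0, -0.002]
contact_force: [-11.9, 6.9, 8.9]
gripper_width: -0.0
```

play_rows --moves '[[[0.012, -0.0025, 0], 0, 1], [[0.016, -0.003, 0], 0, 1], [[0.016, -0.003, 0], 0, 1]]'

```text
clock: 14.08
position: [542.1, -177.9, 207.7]
ee_rot: [0.099, 0.995, 0.0, -0.007]
contact_force: [-13.8, 8.3, 9.7]
gripper_width: -0.1
```

```bash
python3 - <<'E'
from h import *
s=arm.get_image("side")
save(s,"pics/s10.png",(230,90,340,190),6)
E
```

```text
(no output)
```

View pics/s10.png

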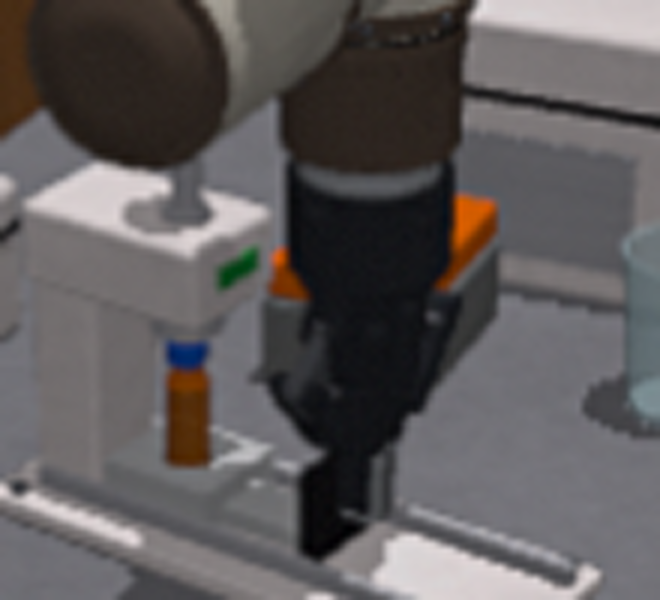

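play_rows --moves '[[[-0.05, 0.01, 0], 0, 1], [[-0.13, 0.027, 0], 0, 1], [[-0.2, 0.04, 0.1], 0, 1], [[-0.2, 0.04, 0.3], 0, 1], [[-0.2, 0.04, 0.5], 0, 1], [[-0.2, 0.04, 0.7], 0, 1], [[-0.2, 0.04, 0.75], 0, 1], [[-0.2, 0.04, 0.75], 0, 1]]'

```text
clock: 15.12
position: [482.3, -166.1, 434.2]
ee_rot: [0.099, 0.995, 0.0, -0.004]
contact_force: [-0.1, 0.2, -0.7]
gripper_width: 0.2
```

```bash
python3 - <<'E'
from h import *
print(arm.read_state()["position"])
s=arm.get_image("side");t=arm.get_image("top")
import pickle; pickle.dump((t,s),open("im5.pkl","wb"))
save(s,"pics/s11.png",(220,80,340,190),5);save(t,"pics/t11.png",(310,90,420,270),3.3)
E
```

```text
[ 482.33276062 -166.09515292  434.21018925]
```

View pics/s11.png

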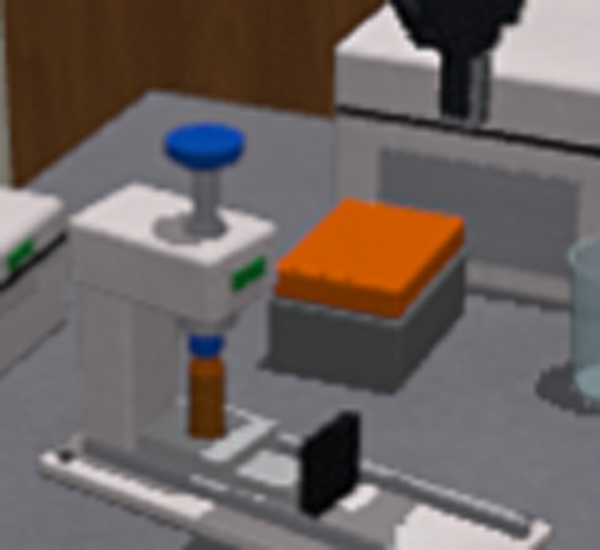

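View pics/t11.png

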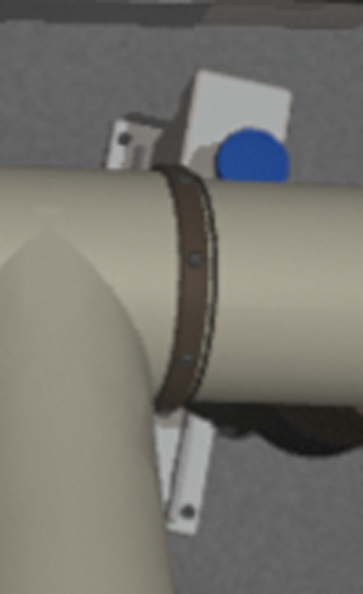

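```bash
python3 - <<'E'
from h import *
import pickle
t,s=pickle.load(open("im5.pkl","rb"))
hsv=cv2.cvtColor(s["pixels"],cv2.COLOR_RGB2HSV)
m=cv2.inRange(hsv,(105,120,30),(125,255,255)); m[:, :240]=0;m[:,290:]=0
n,l,st,c=cv2.connectedComponentsWithStats(m)
for i in range(1,n):
    if st[i][4]>10: print("blue",c[i],st[i])
m=cv2.inRange(hsv,(3,120,30),(16,255,255)); m[:,:250]=0;m[:,270:]=0;m[:150]=0
v,u=np.where(m)
for r in sorted(set(v)): print(r,u[v==r].min(),u[v==r].max(),end="|")
for xy in ((640.2,-198.6),(637.3,-198),(636,-198)):
    print(xy,proj(s,[[*xy,213.5],[*xy,88],[*xy,50],[*xy,34]]).round(2).tolist())
t0,_=pickle.load(open("im0.pkl","rb"))
print("knob top cam",onz(t0,(386.02,139.35),215), onz(t0,(206.11,229.2),85))
print([d for d in arm.look_for("plunger_top",s)] if 0 else "")
E
```

```text
blue [260.48305085 108.74576271] [253 105  16   9 118]
blue [260.5 148.5] [258 147   6   4  24]
152 258 263|153 258 264|154 258 264|155 258 264|156 258 264|157 258 264|158 258 264|159 258 264|160 258 264|161 258 263|162 258 264|163 258 264|164 258 264|165 258 264|166 258 264|167 259 262|(640.2, -198.6) [[260.56, 106.57], [261.05, 147.7], [261.18, 159.47], [261.24, 164.33]]
(637.3, -198) [[261.44, 106.8], [261.88, 147.98], [262.0, 159.76], [262.05, 164.62]]
(636, -198) [[261.87, 106.88], [262.3, 148.06], [262.41, 159.84], [262.46, 164.71]]
knob top cam [[ 638.36540895 -196.81645937  215.        ]] [[470.10631244 155.90798376  85.        ]]
```

play_rows --moves '[[[0.2, -0.04, 0], 0, 1], [[0.4, -0.08, 0], 0, 1], [[0.523, -0.1055, 0], 0, 1], [[0.523, -0.1055, -0.05], 0, 1], [[0.523, -0.1055, -0.1], 0, 1], [[0.523, -0.1055, -0.1], 0, 1]]'

```text
clock: 15.98
position: [637.7, -197.4, 398.7]
ee_rot: [0.1, 0.995, 0.001, -0.01]
contact_force: [-1.0, 0.6, 1.1]
gripper_width: -0.2
```

```bash
python3 - <<'E'
from h import *
print(arm.read_state()["position"],arm.read_state()["contact_force"])
s=arm.get_image("side")
save(s,"pics/s12.png",(220,60,340,170),5)
E
```

```text
[ 637.72726043 -197.3863768   398.68464413] [-0.99276445  0.58261858  1.12652748]
```

View pics/s12.png

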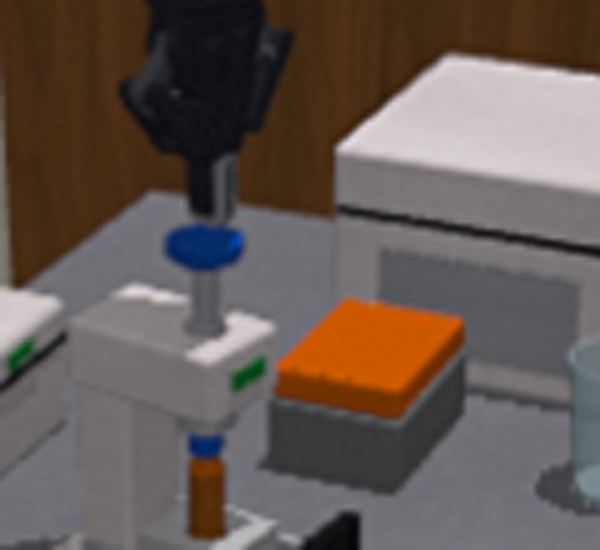

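play_rows --moves '[[[0.004, -0.001, -0.01], 0, 1], [[0.004, -0.001, -0.02], 0, 1], [[0.004, -0.001, -0.03], 0, 1], [[0.004, -0.001, -0.036], 0, 1], [[0.004, -0.001, -0.036], 0, 1]]'

```text
clock: 16.65
position: [639.2, -197.8, 389.5]
ee_rot: [0.099, 0.995, 0.0, -0.009]
contact_force: [0.3, -0.6, 0.4]
gripper_width: 0.2
```

play_rows --moves '[[[0, 0, -0.008], 0, 1], [[0, 0, -0.016], 0, 1], [[0, 0, -0.024], 0, 1], [[0, 0, -0.03], 0, 1], [[0, 0, -0.03], 0, 1]]'

```text
clock: 17.27
position: [639.2, -197.8, 381.5]
ee_rot: [0.099, 0.995, 0.0, -0.008]
contact_force: [-2.0, 0.7, 4.9]
gripper_width: 0.1
```

play_rows --moves '[[[0, 0, -0.008], 0, 1], [[0, 0, -0.014], 0, 1], [[0, 0, -0.02], 0, 1], [[0, 0, -0.02], 0, 1]]'

```text
clock: 17.77
position: [639.1, -197.7, 376.8]
ee_rot: [0.099, 0.995, -0.0, -0.008]
contact_force: [-1.3, 1.3, 6.3]
gripper_width: -0.1
```

play_rows --moves '[[[0, 0, -0.008], 0, 1], [[0, 0, -0.014], 0, 1], [[0, 0, -0.02], 0, 1], [[0, 0, -0.02], 0, 1]]'

```text
clock: 18.27
position: [638.7, -197.5, 374.9]
ee_rot: [0.099, 0.995, -0.001, -0.006]
contact_force: [-5.5, 2.9, 14.8]
gripper_width: 0.0
```

play_rows --moves '[[[0, 0, -0.014], 0, 1], [[0, 0, -0.015], 0, 1], [[0, 0, -0.015], 0, 1]]'

```text
clock: 18.65
position: [638.3, -197.3, 374.8]
ee_rot: [0.098, 0.995, -0.001, -0.005]
contact_force: [-5.8, 3.1, 15.1]
gripper_width: 0.5
```

```bash
python3 - <<'E'
from h import *
print(arm.read_state()["position"],arm.read_state()["contact_force"])
s=arm.get_image("side")
print(arm.read_state()["position"],arm.read_state()["contact_force"])
save(s,"pics/s13.png",(220,80,320,190),5)
E
```

```text
[ 638.28520842 -197.25072094  374.81692693] [-5.82205953  3.099912   15.10719578]
[ 638.26968519 -197.25137166  374.8201558 ] [-5.41077343  3.96949253 15.82952577]
```

View pics/s13.png

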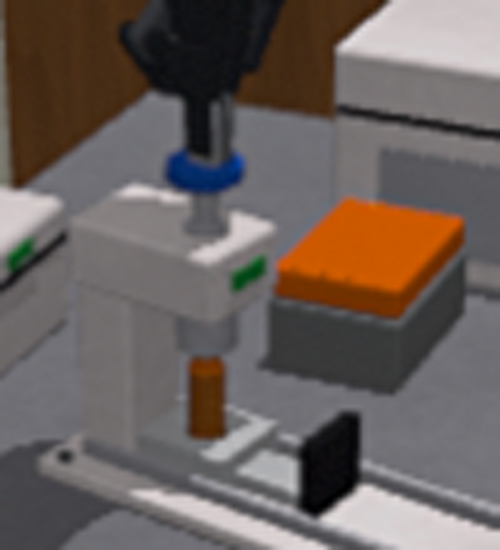

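play_rows --moves '[[[0.001, 0, -0.016], 0, 1], [[0.001, 0, -0.018], 0, 1], [[0.001, 0, -0.018], 0, 1]]'

```text
clock: 19.08
position: [637.9, -197.0, 374.5]
ee_rot: [0.097, 0.995, -0.002, -0.004]
contact_force: [-6.9, 4.4, 17.6]
gripper_width: 0.2
```

play_rows --moves '[[[0.002, -0.001, -0.017], 0, 1], [[0.002, -0.001, -0.017], 0, 1], [[0.002, -0.001, -0.017], 0, 1], [[0.002, -0.001, -0.017], 0, 1], [[0.002, -0.001, -0.017], 0, 1]]'

```text
clock: 19.7
position: [637.7, -196.8, 374.4]
ee_rot: [0.097, 0.995, -0.003, -0.003]
contact_force: [-7.2, 5.1, 18.2]
gripper_width: -0.2
```

play_rows --moves '[[[0.002, -0.001, -0.017], 0, 1], [[0.002, -0.001, -0.017], 0, 1], [[0.002, -0.001, -0.017], 0, 1], [[0.002, -0.001, -0.017], 0, 1], [[0.002, -0.001, -0.017], 0, 1]]'

```text
clock: 20.32
position: [637.4, -196.6, 374.4]
ee_rot: [0.096, 0.995, -0.003, -0.002]
contact_force: [-8.5, 5.3, 18.1]
gripper_width: 0.4
```

Held about 18 N for 1.25 s. Now I'll raise slowly, with the plunger following.

play_rows --moves '[[[0, 0, 0], 0, 1], [[0, 0, 0.01], 0, 1], [[0, 0, 0.02], 0, 1], [[0, 0, 0.03], 0, 1], [[0, 0, 0.04], 0, 1], [[0, 0, 0.05], 0, 1], [[0, 0, 0.07], 0, 1], [[0, 0, 0.12], 0, 1], [[0, 0, 0.25], 0, 1], [[-0.2, 0.1, 0.3], 0, 1], [[-0.4, 0.2, 0.3], 0, 1], [[-0.4, 0.2, 0.3], 0, 1]]'

```text
clock: 21.82
position: [514.2, -135.8, 466.0]
ee_rot: [0.096, 0.995, -0.003, -0.001]
contact_force: [0.6, -1.1, -0.9]
gripper_width: 0.1
```

```bash
python3 - <<'E'
from h import *
print(arm.read_state()["position"],arm.read_state()["contact_force"])
s=arm.get_image("side")
save(s,"pics/s14.png",(140,80,340,300),2.7)
save(s,"pics/s15.png",(220,80,340,190),5)
hsv=cv2.cvtColor(s["pixels"],cv2.COLOR_RGB2HSV)
m=cv2.inRange(hsv,(105,120,30),(125,255,255))
n,l,st,c=cv2.connectedComponentsWithStats(m)
for i in range(1,n):
    if st[i][4]>10 and 200<c[i][0]<310: print("blue",c[i],st[i])
E
```

```text
[ 514.23797093 -135.76903256  465.96680439] [ 0.58734232 -1.09550627 -0.89031362]
blue [260.48305085 108.74576271] [253 105  16   9 118]
blue [260.5 148.5] [258 147   6   4  24]
blue [218.59649123 220.35087719] [215 217   9   8  57]
blue [300.15189873 259.84810127] [296 255  10  10  79]
```

View pics/s14.png

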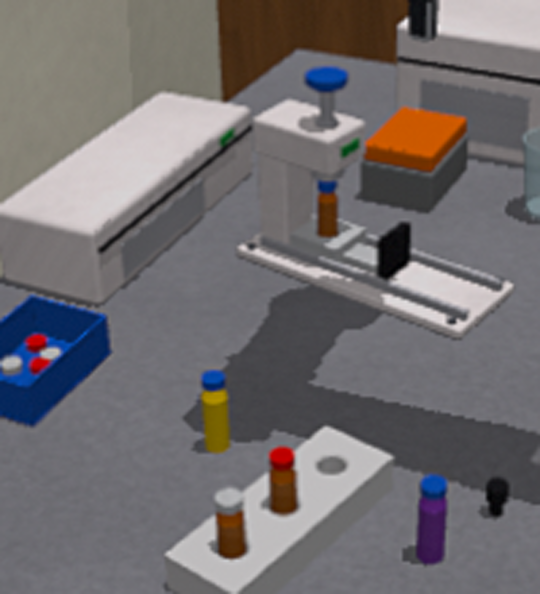

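View pics/s15.png

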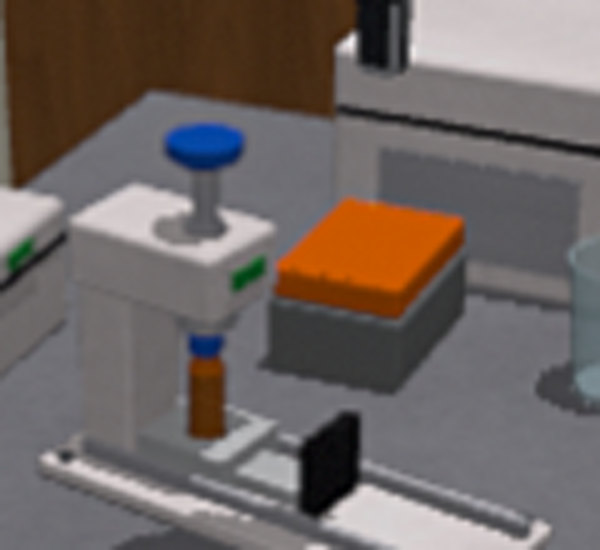

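```bash
python3 -c "
from bench import arm
print(arm.job_done())"
```

```text
the job is handed in; nothing more can be done
None
```

The job is done and handed in at about 22 s of the 72 s allowed. The blue-capped vial stands upright in the nest under the ram, and the plunger is back up.

- **Vial:** I took it from the rack hole nearest the press and set it down in the nest until it touched the floor. The images showed a lean of about 3° in the grip; after release it stood upright.
- **Slide:** I pushed it in by the black handle until the force rose to about 14 N in the push direction (about 19 N in all) against the end stop. The image then showed the vial in line with the ram to within about 1 mm.
- **Plunger:** The ram went down around the cap and met the rubber stop at about 12 mm of travel. I held it at 17.6 to 18.2 N for about 1.25 s; the highest vertical force I read was 18.2 N.
- **Side load:** While holding, a sideways force built up to about 10 N because the wrist was yielding slightly. That makes about 20.6 N in all, still below 24 N.
- **Last picture:** The knob is at exactly the same pixels as before the press, and the slide is in. The other two vials, the purple and yellow look-alikes and the other things in view appear unmoved. The arm is clear of everything.

The forces were read only at the end of each move, so a short peak in between could not be seen. Every step down on the plunger was small and slow.

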